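Press a locating pin into a building model to its set height

TASK

The white building model has a brass locating pin only started in its underside: stand it as it is, pin up, in the pocket of the pin press's drawn-out shuttle and push the shuttle fully home. Then push the red cap down until the plunger bottoms on its depth stop, hold it firmly against the stop with about 22 N, never more than 28 N, for a second and let it come all the way up again, leaving the model under the press. Leave the grey model, the glue bottle and the blue spool where they are.

Things in the scene. Friction and masses are not known exactly. Their poses are not given: they have to be found in the camera images.
- model: White printed building model (grey window bands) standing roof down, a loose box 50 x 40 x 44 mm (its x, y, z), about 0.1 kg. Origin at the centre of its underside, z up. A brass pin (8 mm diameter) stands in the middle of its top face.
- pin (a joint): How far the brass pin has been driven into the model, m: 0 at the start (18 mm proud of the top face), grows as it goes down; it moves stiffly, at about 5 N, and stays where it is left. A full press stroke drives it to its set height, still a few mm proud; its own hole is deeper than that.
- pin_top (a point): Centre of the top of the brass pin, at the start 62 mm above the model's underside.
- press: Fixed bench pin press. Grey base 225 x 150 x 14 mm, reaching 170 mm in front of the origin; two 18 mm posts 60 mm to each side (y); green crossbar 32 mm deep (x), 150 wide, 125 to 151 mm above the table, carrying the plunger with the red cap. Origin at table height straight below the plunger; front (shuttle side) is its -x. Rails 26 mm high, 33 to 41 mm either side of the middle.
- plunger (a joint): Plunger stroke, m: 0 up, grows as it is pressed down. A spring returns it: about 3 N to start, rising 0.25 N per mm; from about 11 mm the foot also drives the pin, 5 N more, so up to 15 N in all. Then the cap lands on the brass depth-stop sleeve round the plunger, which is set differently each time, for a stroke of 14 to 26 mm: found by feel, as the force rises steeply past 15 N.
- cap_top (a point): Centre of the flat top of the red cap (44 mm diameter), 194 mm above the table when up; moves with the plunger. The steel foot of the plunger is 14 mm across and clears the pin when up.
- shuttle (a joint): How far the shuttle is drawn out to the press's front (-x of the press), m: 0 is fully home against its stop, with the pocket below the plunger. It starts 85 to 110 mm out, slides with about 3 N of friction and stays where it is left.
- pocket (a point): Centre of the floor of the shuttle's pocket, 24 mm above the table; moves with the shuttle, axes as the press. The pocket is 54 mm (x) by 44 mm (y), open above, with black walls 4 mm thick and 10 mm high.
- handle (a point): Centre of the top of the shuttle's upright black handle block, 20 mm (x) by 14 mm (y), 34 mm tall, its top 58 mm above the table; 78 mm in front (-x) of the pocket's centre; moves with the shuttle.
- plain_model: Bystander: grey printed building model without a pin, 50 x 40 x 44 mm, loose. Origin at the centre of its underside.
- glue: Bystander: yellow glue bottle, 52 mm diameter, 130 mm tall, loose. Origin at the centre of its underside.
- spool: Bystander: blue spool lying flat, 70 mm diameter, 48 mm tall, loose. Origin at the centre of its underside.
Things that resemble listed ones, but are neither listed nor needed, are in the scene too. What is shaped like the model but orange is not meant.

How it is judged:
By the outcome, as a careful person would: the job done as asked, in the order asked, and still so for the second after the job is handed in, with the robot touching nothing.
It also fails if it takes over 72 s, if anything falls off the work surface, if the arm or the gripper's body presses on something with over 40 N, if the wrist force passes 120 N, or if a joint passes its speed limit or range.

ROBOT

A 7-joint arm with a two-finger parallel gripper is mounted at the origin on the work surface. World frame = base frame: x ahead of the robot, y to its left, z up, the work surface at z = 0. Lengths are in m, angles in rad, forces in N, time in s.
With the tool pointing down it reaches from about 0.4 to 0.875 m from the base axis. Payload 19.3 kg.
Tool frame: the origin (TCP) lies at the very end of the fingers, on their centre line; the grasp point (between the pads) lies 19 mm behind it; y points along the fingers, x is the direction in which the jaws open and shut, and the axes are right-handed (so a half turn about y gives the same grasp; the last joint's range is limited). The gripper opens to 85 mm and grips with 20 to 120 N. Pads are 22 mm wide; open, the fingers measure 114 mm over their backs; the gripper's body (76 mm by 85 mm) begins 54 mm behind the grasp point. The pads swing forward as they close: fully open they stand 13 mm farther back than shut.
Start: joints at [-1.377, 0.521, -0.036, 1.599, 0.021, 1.021, -0.113], TCP at [0.163, 0.603, 0.231] pointing down, gripper open.
Joint ranges: [-2.91, 2.91], [-0.3, 2.13], [-1.5, 1.42], [0.17, 2.43], [-1.26, 4.41], [0.16, 1.93], [-2.52, 2.52]. Speed limits (rad/s): [1.89, 1.89, 2.39, 2.39, 3.01, 3.01, 3.01].

INTERFACE

Orientations are given as [roll, pitch, yaw] about the fixed x, y, z axes, in that order (R = Rz(yaw) Ry(pitch) Rx(roll)).
In Python, from workcell import bot gives the robot as it stands. The module is installed in compiled form; this text tells all that it offers.
- The arm moves only by the shell command python3 -m crank 'ROWS' [FORCE]. ROWS is JSON, a list of rows, each an object of numbers: "hand": the closure, from 0 (fully open) to 1 (shut); "dx", "dy", "dz": the shift along the tool's x, y, z in mm; "yaw": the turn about the tool's y in rad. In form: [{"hand": .., "dx": .., "dy": .., "dz": .., "yaw": ..}, ...]. A call has 1 to 12 rows; each row is the pose to reach, as a shift and turn from the pose commanded when the call began, along the tool's axes at that moment; what a row does not reach only later rows make up. A row lasts 1/12 s, in which the tool goes at most 41.7 mm and 7.16 degrees, less where a joint would pass 70% of its speed; a pose out of reach is approached as far as the arm can. A call with a gripper value outside its range is refused whole. The fingers move at their own pace and stop on an object; FORCE is the grip in N (left out, the last holds). Time passes only in rows, so rows that repeat a pose let the fingers close. It gives the time, the measured TCP pose, the force and the opening at its end, in the units of the state.
- bot.observe(): the state, without advancing time (a new reading comes with each control period).
- bot.grab_frame(name): name is "side" or "top"; returns the picture (420x560x3 uint8, red, green, blue); there is no depth.
- bot.camera_info(name): a dict with "fx", "fy", "cx", "cy" (pixels), "dist" ([k1, k2, p1, p2, k3] as OpenCV has them; the pictures are not rectified), "rvec" (rotation vector, rad) and "tvec" (3), from world to camera coordinates, as OpenCV has them. Camera axes: x right, y down, z forward; pixel columns grow to the right and rows downward; lengths in m; the calibration is good to about 2 mm. A picture is of the moment at which its call begins. camera_info takes no time and is no camera call.
- bot.job_done(): hands the job in, once; it reports no verdict.
The state is a dict: "clock": time; "qpos": joint angles; "qd": joint speeds; "joint_efforts": joint torques, N m; "position": TCP position; "tool_rot": TCP orientation; "force": force on the tool from outside, world axes, zero at the start; "moment": the same for the moment, N m; "grip_width": finger opening in m.
Only numpy, scipy, OpenCV 4.12 (cv2) and the standard library are available. Lean on these libraries where they do the work, as an engineer would, in place of code of your own. Each camera call takes 0.05 s, during which the arm holds its last target.

## Working session

There is one attempt and no reset: what is moved stays moved. The work goes in short steps, Python scripts to look and compute and a shell command to move; the robot and the scene stay as the last step left them, time stands still between calls to the robot, and variables do not carry over. Pictures are saved under pics/ and viewed, and the job is handed in when it is done.

```bash
mkdir -p pics; ls
python3 - <<'E'
from workcell import bot
import cv2
print(bot.observe())
for n in("side","top"):
    print(n,bot.camera_info(n))
    cv2.imwrite(f"pics/{n}0.png",bot.grab_frame(n)[:,:,::-1])
E
```

```text
pics
{'clock': 0.0, 'qpos': array([-1.37717972,  0.52204082, -0.03628055,  1.59996977,  0.02117468,
        1.021114  , -0.11280571]), 'qd': array([-0.00050448, -0.00162716, -0.00026686, -0.00201139,  0.00039154,
        0.00026955,  0.00060643]), 'joint_efforts': array([ 1.04521099e-03, -9.27092743e+01,  1.98041797e+00, -3.69925117e+01,
        1.79121463e-02,  8.28465389e-03, -2.36187952e-05]), 'position': array([0.16294877, 0.603046  , 0.23072324]), 'tool_rot': array([-1.57087979e+00,  1.14483236e-03,  1.30690943e+00]), 'force': array([-0.10111808,  0.80232284, -0.00846814]), 'moment': array([-0.0215185 ,  0.04610934, -0.04826345]), 'grip_width': 0.08520013767455331}
side {'fx': 518.733845091413, 'fy': 518.733845091413, 'cx': 282.6650042514837, 'cy': 213.01345841680936, 'dist': array([-0.18624376,  0.        ,  0.        ,  0.        ,  0.        ]), 'rvec': array([ 2.34347992, -0.46209943,  0.19190697]), 'tvec': array([-0.50516883,  0.24611083,  1.09541236])}
top {'fx': 381.0241726369368, 'fy': 381.0241726369368, 'cx': 282.388694751465, 'cy': 207.072058656057, 'dist': array([-0.05009363,  0.        ,  0.        ,  0.        ,  0.        ]), 'rvec': array([ 2.22420771, -2.16518682,  0.09539538]), 'tvec': array([-0.02828549,  0.56753409,  1.07658713])}
```

View pics/side0.png

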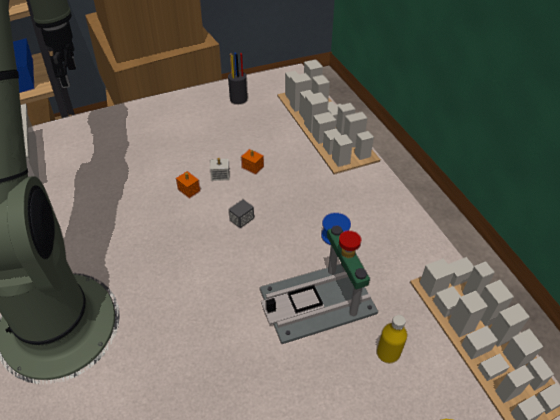

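View pics/top0.png

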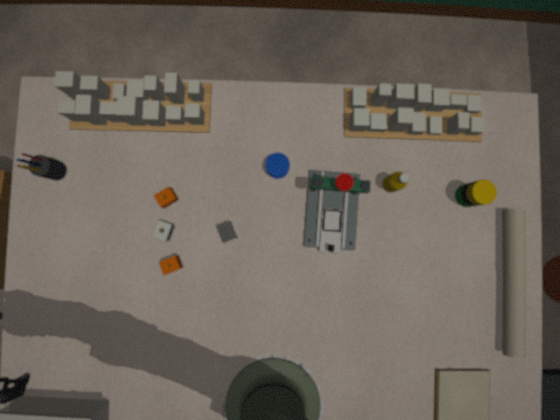

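The pin-topped white box is at side (220,168) / top (163,230). It could be confused with the orange boxes at side (188,184) and (252,160), the grey one at (241,213), and the white blocks on the boards. By the description it is the white one with the pin, which I check in a close crop.

```bash
cat > h.py <<'E'
import numpy as np, cv2
from workcell import bot
def cam(n):
    c=bot.camera_info(n);K=np.array([[c['fx'],0,c['cx']],[0,c['fy'],c['cy']],[0,0,1]]);R=cv2.Rodrigues(c['rvec'])[0]
    return K,c['dist'],R,c['rvec'],c['tvec']
def ray(n,p):
    K,d,R,rv,t=cam(n);u=cv2.undistortPoints(np.array([[p]],float),K,d)[0,0]
    return -R.T@t, R.T@np.array([u[0],u[1],1])
def onz(n,p,z):
    o,v=ray(n,p);return o+v*(z-o[2])/v[2]
def proj(n,P):
    K,d,R,rv,t=cam(n);return cv2.projectPoints(np.array(P,float).reshape(-1,3),rv,t,K,d)[0][:,0]
def tri(a,b):
    o1,v1=ray('side',a);o2,v2=ray('top',b)
    s=np.linalg.lstsq(np.c_[v1,-v2],o2-o1,rcond=None)[0]
    A,B=o1+s[0]*v1,o2+s[1]*v2
    return (A+B)/2,np.linalg.norm(A-B)
def crop(img,x,y,w,h,f,name):
    cv2.imwrite(name,cv2.resize(img[y:y+h,x:x+w],None,fx=f,fy=f,interpolation=cv2.INTER_CUBIC))
E
python3 - <<'E'
import cv2,numpy as np
from h import *
s=cv2.imread('pics/side0.png');t=cv2.imread('pics/top0.png')
a=cv2.resize(s[140:200,180:260],(400,300),interpolation=cv2.INTER_CUBIC)
b=cv2.resize(t[205:255,135:195][:45],(400,300),interpolation=cv2.INTER_CUBIC)
c=cv2.resize(s[200:350,250:390],(400,300)[0:1]+(300,),interpolation=cv2.INTER_CUBIC)
d=cv2.resize(t[165:255,290:410],(400,300),interpolation=cv2.INTER_CUBIC)
cv2.imwrite('pics/c0.png',np.vstack([np.hstack([a,b]),np.hstack([c,d])]))
E
```

```text
(no output)
```

View pics/c0.png

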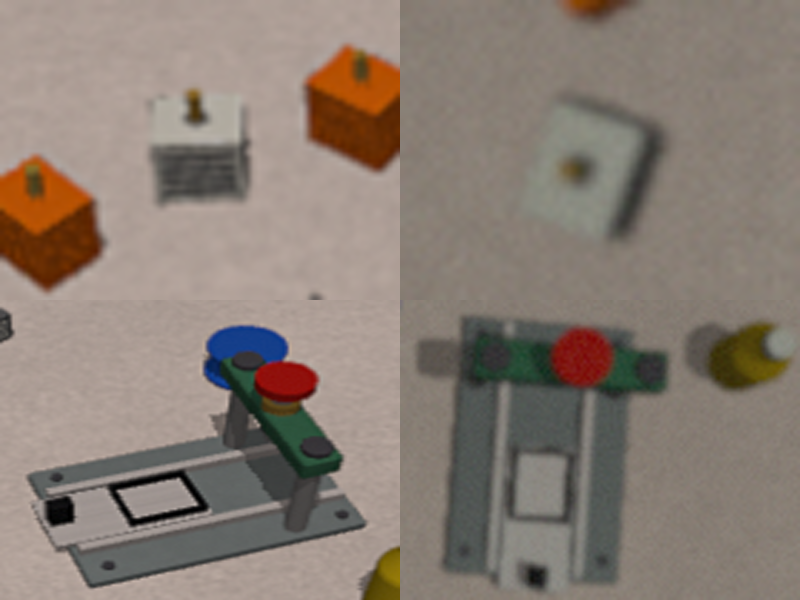

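The crop shows the plain white box with a brass pin, which is the target, and the empty pocket under the press front. Next I measure poses.

```bash
cat >> h.py <<'E'
def rect(n,img,z,c,half=0.06,res=0.0005):
    """metric resample of image on plane z; rows: x decreasing, cols: y decreasing"""
    m=int(2*half/res); g=(np.arange(m)+.5)*res-half
    X,Y=np.meshgrid(c[0]-g,c[1]-g,indexing='ij')
    p=proj(n,np.stack([X,Y,np.full_like(X,z)],-1)).reshape(m,m,2).astype(np.float32)
    return cv2.remap(img,p[...,0],p[...,1],cv2.INTER_CUBIC)
E
python3 - <<'E'
from h import *
s=cv2.imread('pics/side0.png');t=cv2.imread('pics/top0.png')
m0=onz('top',(161,230),0.044);print('model',m0,onz('side',(219.7,163.5),.044))
print('pintop tri',tri((180+194/5,140+93/5),(135+570/6.67,205+170/6.67)))
def red(i):
    h=cv2.cvtColor(i,cv2.COLOR_BGR2HSV)
    return (((h[...,0]<6)|(h[...,0]>174))&(h[...,1]>170)&(h[...,2]>90)).astype(np.uint8)
for n,i in(('side',s),('top',t)):
    k,l,st,c=cv2.connectedComponentsWithStats(red(i))
    for j in range(1,k):
        if st[j,4]>40:print(n,st[j],c[j],onz(n,c[j],.194))
p0=onz('top',(332,222),.024);print('pocket',p0)
ims=[rect(n,i,.044,m0) for n,i in(('side',s),('top',t))]+[rect('side',s,.034,p0),rect('top',t,.034,p0)]
ims=[cv2.resize(i,(300,300)) for i in ims]
cv2.imwrite('pics/r0.png',np.vstack([np.hstack(ims[:2]),np.hstack(ims[2:])]))
E
```

```text
model [0.49271834 0.32554207 0.044     ] [0.49409093 0.32089082 0.044     ]
pintop tri (array([0.47335532, 0.14100368, 0.21122146]), np.float64(0.04575355221874452))
side [339 231  22  17 291] [349.5257732  239.12714777] [ 0.62096729 -0.1620019   0.194     ]
top [336 174  18  17 225] [344.12444444 181.81333333] [ 0.62195475 -0.15911471  0.194     ]
pocket [ 0.52881178 -0.15633938  0.024     ]
```

View pics/r0.png

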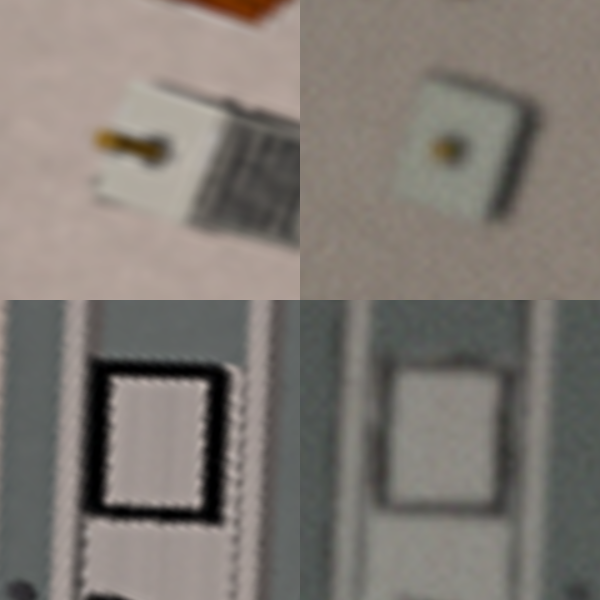

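Run:
```python
from h import *
s=cv2.imread('pics/side0.png');t=cv2.imread('pics/top0.png')
for n in('side','top'):
    print(n,ray(n,(282,210))[0])
m0=np.array([.4935,.323,.044]);p0=np.array([.529,-.157,.034])
def w(c,x,y): return c[0]-((y+.5)*.0005-.06), c[1]-((x+.5)*.0005-.06)
vis=[]
for n,i in(('side',s),('top',t)):
    r=rect(n,i,.044,m0).astype(int)
    # white roof: brighter in green relative to table (table is pinkish)
    d=r[...,1]-r[...,2]
    msk=((d>-3)&(r[...,1]>(150 if n=='side' else 110))).astype(np.uint8)
    msk=cv2.morphologyEx(msk,cv2.MORPH_OPEN,np.ones((9,9)));msk=cv2.morphologyEx(msk,cv2.MORPH_CLOSE,np.ones((31,31)))
    k,l,st,c=cv2.connectedComponentsWithStats(msk);j=1+np.argmax(st[1:,4]) 
    cn=max(cv2.findContours((l==j).astype(np.uint8),0,1)[0],key=cv2.contourArea)
    R=cv2.minAreaRect(cn);print(n,'model',w(m0,*R[0]),np.array(R[1])/2,R[2])
    v=r.astype(np.uint8);cv2.polylines(v,[cv2.boxPoints(R).astype(int)],1,(0,0,255));vis.append(v)
for n,i in(('side',s),('top',t)):
    r=rect(n,i,.034,p0)
    g=r.max(-1);msk=(g<(60 if n=='side' else 85)).astype(np.uint8)
    k,l,st,c=cv2.connectedComponentsWithStats(msk)
    j=1+np.argmax(st[1:,4])
    cn=max(cv2.findContours((l==j).astype(np.uint8),0,1)[0],key=cv2.contourArea)
    R=cv2.minAreaRect(cn);print(n,'pocket',w(p0,*R[0]),np.array(R[1])/2,R[2])
    v=r.copy();cv2.drawContours(v,[cn],-1,(0,255,0));cv2.polylines(v,[cv2.boxPoints(R).astype(int)],1,(0,0,255));vis.append(v)
cv2.imwrite('pics/r1.png',cv2.resize(np.vstack([np.hstack(vis[:2]),np.hstack(vis[2:])]),(600,600)))
```

```text
side [ 0.24201445 -0.72489913  0.96521738]
top [0.49229386 0.00560859 1.11335087]Traceback (most recent call last):
  File "<stdin>", line 14, in <module>
    return _wrapfunc(a, 'argmax', axis=axis, out=out, **kwds)
    return bound(*args, **kwds)
ValueError: attempt to get argmax of an empty sequence
```

```bash
cat > seg.py <<'E'
from h import *
m0=np.array([.4935,.323,.044]);p0=np.array([.529,-.157,.034])
def w(c,x,y): return round(c[0]-((y+.5)*.0005-.06),4), round(c[1]-((x+.5)*.0005-.06),4)
E
python3 - <<'E'
from seg import *
s=cv2.imread('pics/side0.png');t=cv2.imread('pics/top0.png')
vis=[]
for n,i in(('side',s),('top',t)):
    r=cv2.GaussianBlur(rect(n,i,.044,m0),(5,5),0).astype(int)
    print(n,r[150,90],r[120,150],r[220,40],r[110,90])
    d=r[...,2]-r[...,0]; v0=r.max(-1)
    print(np.median(d),[d[110,90],d[120,130]])
    msk=((d<(8 if n=='side' else 6))&(v0>(150 if n=='side' else 100))).astype(np.uint8)
    msk=cv2.morphologyEx(msk,cv2.MORPH_OPEN,np.ones((9,9)));msk=cv2.morphologyEx(msk,cv2.MORPH_CLOSE,np.ones((31,31)))
    k,l,st,c=cv2.connectedComponentsWithStats(msk)
    v=r.astype(np.uint8)
    if k>1:
        j=1+np.argmax(st[1:,4]) 
        cn=max(cv2.findContours((l==j).astype(np.uint8),0,1)[0],key=cv2.contourArea)
        R=cv2.minAreaRect(cn);print(n,'model',w(m0,*R[0]),np.array(R[1])/2,R[2])
        cv2.polylines(v,[cv2.boxPoints(R).astype(int)],1,(0,0,255))
    vis.append(v)
for n,i in(('side',s),('top',t)):
    r=rect(n,i,.034,p0)
    g=r.max(-1);msk=(g<(60 if n=='side' else 75)).astype(np.uint8)
    k,l,st,c=cv2.connectedComponentsWithStats(msk)
    v=r.copy()
    if k>1:
        j=1+np.argmax(st[1:,4])
        cn=max(cv2.findContours((l==j).astype(np.uint8),0,1)[0],key=cv2.contourArea)
        R=cv2.minAreaRect(cn);print(n,'pocket',w(p0,*R[0]),np.array(R[1])/2,R[2])
        cv2.drawContours(v,[cn],-1,(0,255,0));cv2.polylines(v,[cv2.boxPoints(R).astype(int)],1,(0,0,255))
    vis.append(v)
cv2.imwrite('pics/r1.png',cv2.resize(np.vstack([np.hstack(vis[:2]),np.hstack(vis[2:])]),(600,600)))
E
```

```text
side [161 171 177] [166 176 182] [151 160 175] [ 65  93 110]
23.0 [np.int64(45), np.int64(11)]
top [127 139 140] [128 136 135] [116 126 137] [126 139 137]
19.0 [np.int64(11), np.int64(8)]
side pocket (np.float64(0.5326), np.float64(-0.1583)) [56.36935425 63.85898972] 3.012787342071533
top pocket (np.float64(0.5321), np.float64(-0.1786)) [ 9.29382515 58.05273819] 4.635463714599609
```

View pics/r1.png

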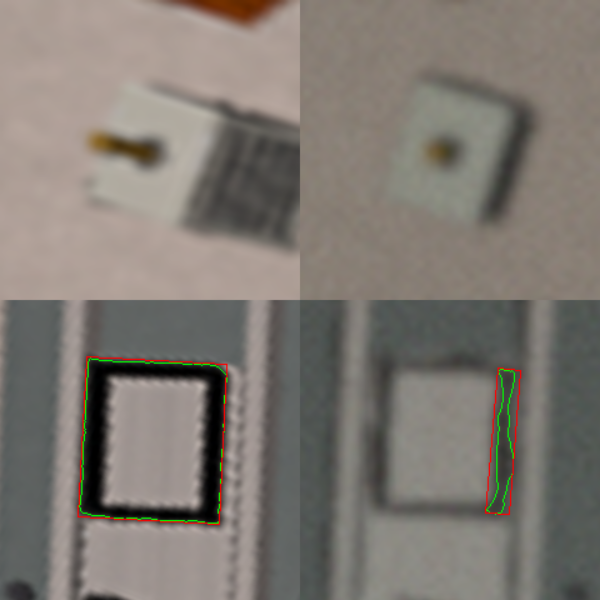

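```bash
cat > go.py <<'E'
from h import *
from scipy.spatial.transform import Rotation as Ro
import sys
def plan(x,y,z,th=None):
    o=bot.observe();R=Ro.from_euler('xyz',o['tool_rot']).as_matrix()
    d=R.T@(np.array([x,y,z])-o['position'])*1e3
    cur=np.arctan2(R[1,0],R[0,0])
    print('d(dx,dy,dz) mm',d.round(1),'yaw',None if th is None else round(-(np.radians(th)-cur),3),'theta',np.degrees(cur).round(2),'clk',o['clock'])
if __name__=='__main__': plan(*map(float,sys.argv[1:]))
E
python3 go.py .4925 .322 .10 75.5
```

```text
d(dx,dy,dz) mm [-185.3  131.  -391.4] yaw -0.011 theta 74.88 clk 0.1
```

```bash
python3 -m crank '[{"hand":0,"dx":-30,"dy":10,"dz":-60},{"hand":0,"dx":-60,"dy":20,"dz":-125},{"hand":0,"dx":-90,"dy":40,"dz":-190},{"hand":0,"dx":-120,"dy":60,"dz":-250},{"hand":0,"dx":-150,"dy":80,"dz":-310},{"hand":0,"dx":-170,"dy":90,"dz":-360},{"hand":0,"dx":-185,"dy":110,"dz":-391},{"hand":0,"dx":-185,"dy":130,"dz":-391},{"hand":0,"dx":-185,"dy":130,"dz":-391},{"hand":0,"dx":-185,"dy":130,"dz":-391},{"hand":0,"dx":-185,"dy":130,"dz":-391},{"hand":0,"dx":-185,"dy":130,"dz":-391}]'
python3 - <<'E'
from h import *
o=bot.observe();P=o['position'];print(o['force'])
s=bot.grab_frame('side')[:,:,::-1].copy();t=bot.grab_frame('top')[:,:,::-1].copy()
cv2.imwrite('pics/s1.png',s);cv2.imwrite('pics/t1.png',t)
print(proj('side',P),proj('top',P))
a=cv2.resize(s[90:210,150:310],(640,480),interpolation=3);b=cv2.resize(t[170:290,90:250],(640,480),interpolation=3)
cv2.imwrite('pics/c1.png',cv2.resize(np.vstack([a,b]),(400,600)))
cv2.imwrite('pics/c1a.png',a)
E
```

```text
[-0.37516729 -0.70151216  0.18253793]
[[70.07562367 81.14479047]] [[ 12.78612459 368.46888478]]$[0]: bad value
```

View pics/c1.png

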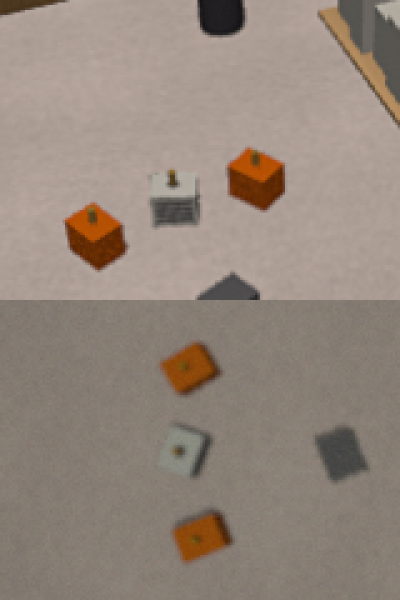

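View pics/c1a.png

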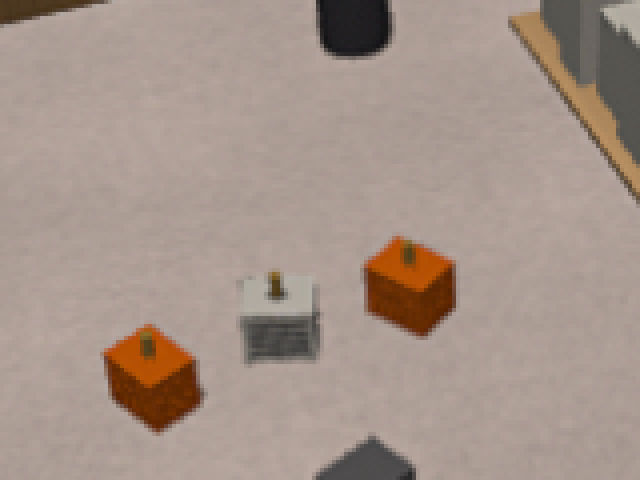

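The call was refused because rows need every key. The view is unchanged, with the white model at side crop (277,320).

```bash
python3 -m crank '[{"hand":0.0,"dx":-30,"dy":10,"dz":-60,"yaw":0},{"hand":0.0,"dx":-60,"dy":20,"dz":-125,"yaw":0},{"hand":0.0,"dx":-90,"dy":40,"dz":-190,"yaw":0},{"hand":0.0,"dx":-120,"dy":60,"dz":-250,"yaw":0},{"hand":0.0,"dx":-150,"dy":80,"dz":-310,"yaw":0},{"hand":0.0,"dx":-170,"dy":90,"dz":-360,"yaw":0},{"hand":0.0,"dx":-185,"dy":110,"dz":-391,"yaw":0},{"hand":0.0,"dx":-185,"dy":130,"dz":-391,"yaw":0},{"hand":0.0,"dx":-185,"dy":130,"dz":-391,"yaw":0},{"hand":0.0,"dx":-185,"dy":130,"dz":-391,"yaw":0},{"hand":0.0,"dx":-185,"dy":130,"dz":-391,"yaw":0},{"hand":0.0,"dx":-185,"dy":130,"dz":-391,"yaw":0}]'
```

```text
clock: 1.2
position: [0.4964, 0.3159, 0.0985]
tool_rot: [-1.572, 0.005, 1.299]
force: [-0.6, -1.1, 0.2]
grip_width: 0.0855
```

Run:
```python
from h import *
s=bot.grab_frame('side')[:,:,::-1].copy();t=bot.grab_frame('top')[:,:,::-1].copy()
o=bot.observe();P=o['position'];print(P,o['clock'])
cv2.imwrite('pics/s2.png',s);cv2.imwrite('pics/t2.png',t)
print(proj('side',P),proj('top',P))
for i,n in((s,'side'),(t,'top')): cv2.circle(i,tuple(proj(n,P)[0].round().astype(int)),1,(255,0,255),-1)
a=cv2.resize(s[80:230,160:280],(400,500),interpolation=3);b=cv2.resize(t[170:290,110:206],(400,500),interpolation=3)
cv2.imwrite('pics/c2.png',np.hstack([a,b]))
```

```text
[0.49283065 0.32130693 0.10045074] 1.3
[[217.50871648 147.3273977 ]] [[156.25916078 229.8135348 ]]
```

View pics/c2.png

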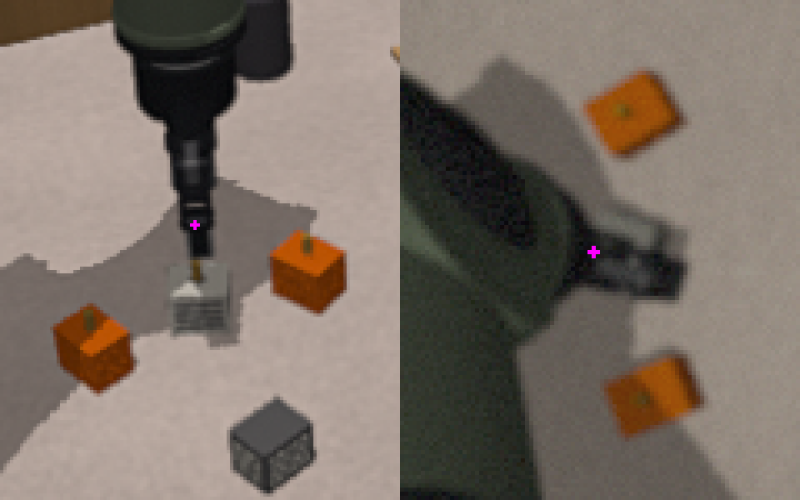

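```bash
python3 go.py .4925 .322 .06 75.5
```

```text
d(dx,dy,dz) mm [ 0.6 40.5  0.5] yaw -0.013 theta 74.73 clk 1.3
```

Side: the near finger is at crop (200,240), above the pin at (196,270). It is aligned, so I descend and grasp.

```bash
python3 -m crank '[{"hand":0.0,"dx":1,"dy":30,"dz":0,"yaw":-0.013},{"hand":0.0,"dx":1,"dy":60,"dz":0,"yaw":-0.013},{"hand":0.0,"dx":1,"dy":80,"dz":0,"yaw":-0.013},{"hand":0.0,"dx":1,"dy":86,"dz":0,"yaw":-0.013},{"hand":0.0,"dx":1,"dy":86,"dz":0,"yaw":-0.013},{"hand":0.0,"dx":1,"dy":86,"dz":0,"yaw":-0.013}]' 30
python3 - <<'E'
from h import *
s=bot.grab_frame('side')[:,:,::-1].copy()
o=bot.observe();print(o['position'],o['force'],o['clock'])
cv2.imwrite('pics/s3.png',cv2.resize(s[80:230,160:280],(480,600),interpolation=3))
E
```

```text
clock: 1.8
position: [0.4924, 0.3246, 0.0163]
tool_rot: [-1.571, -0.001, 1.321]
force: [0.2, -0.2, 1.4]
grip_width: 0.0852
[0.49282357 0.32466472 0.01674771] [ 0.23142985 -0.05421623  1.23983173] 1.85
```

View pics/s3.png

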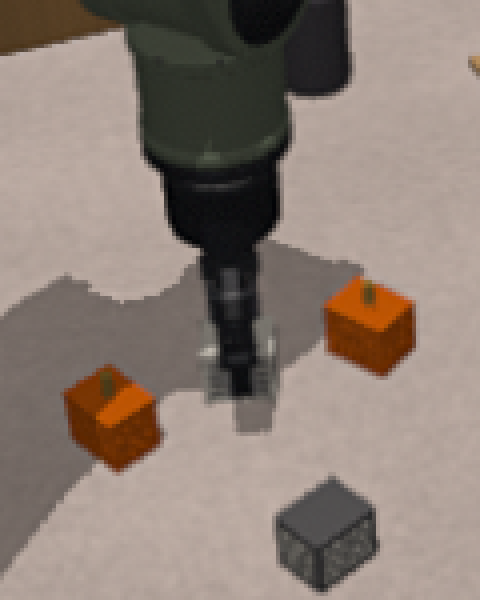

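The finger is centred on the near face: finger at crop x≈237, model spanning 200–278. Closing.

```bash
python3 -m crank '[{"hand":0.7,"dx":0,"dy":0,"dz":0,"yaw":0},{"hand":0.7,"dx":0,"dy":0,"dz":0,"yaw":0},{"hand":0.7,"dx":0,"dy":0,"dz":0,"yaw":0},{"hand":0.7,"dx":0,"dy":0,"dz":0,"yaw":0},{"hand":0.7,"dx":0,"dy":0,"dz":0,"yaw":0},{"hand":0.7,"dx":0,"dy":0,"dz":0,"yaw":0},{"hand":0.7,"dx":0,"dy":0,"dz":0,"yaw":0},{"hand":0.7,"dx":0,"dy":0,"dz":0,"yaw":0}]' 30; python3 go.py .4925 .322 .13 86.4;  python3 go.py .533 -.1565 .15 86.4
```

```text
clock: 2.52
position: [0.4927, 0.324, 0.0161]
tool_rot: [-1.571, -0.001, 1.32]
force: [-1.3, -1.3, 10.4]
grip_width: 0.0402
d(dx,dy,dz) mm [  -1.9 -113.9   -0.3] yaw -0.188 theta 75.61 clk 2.5167
d(dx,dy,dz) mm [-455.3 -134.2 -158.4] yaw -0.188 theta 75.61 clk 2.5167
```

```bash
python3 -m crank '[{"hand":0.7,"dx":0,"dy":-30,"dz":0,"yaw":0},{"hand":0.7,"dx":0,"dy":-65,"dz":0,"yaw":-0.04},{"hand":0.7,"dx":-15,"dy":-100,"dz":-5,"yaw":-0.08},{"hand":0.7,"dx":-50,"dy":-125,"dz":-15,"yaw":-0.12},{"hand":0.7,"dx":-90,"dy":-134,"dz":-30,"yaw":-0.16},{"hand":0.7,"dx":-125,"dy":-134,"dz":-42,"yaw":-0.188},{"hand":0.7,"dx":-165,"dy":-134,"dz":-55,"yaw":-0.188},{"hand":0.7,"dx":-200,"dy":-134,"dz":-70,"yaw":-0.188},{"hand":0.7,"dx":-240,"dy":-134,"dz":-82,"yaw":-0.188},{"hand":0.7,"dx":-275,"dy":-134,"dz":-95,"yaw":-0.188},{"hand":0.7,"dx":-310,"dy":-134,"dz":-108,"yaw":-0.188},{"hand":0.7,"dx":-345,"dy":-134,"dz":-120,"yaw":-0.188}]'; python3 go.py .533 -.1565 .13 86.4
```

```text
clock: 3.52
position: [0.523, -0.0422, 0.1497]
tool_rot: [-1.571, 0.0, 1.508]
force: [1.2, 0.1, -0.1]
grip_width: 0.0402
d(dx,dy,dz) mm [-113.4   19.7  -17.1] yaw -0.0 theta 86.39 clk 3.5167
```

```bash
python3 -m crank '[{"hand":0.7,"dx":-35,"dy":0,"dz":-8,"yaw":0},{"hand":0.7,"dx":-70,"dy":0,"dz":-14,"yaw":0},{"hand":0.7,"dx":-100,"dy":10,"dz":-16,"yaw":0},{"hand":0.7,"dx":-106,"dy":30,"dz":-16,"yaw":0},{"hand":0.7,"dx":-106,"dy":40,"dz":-16,"yaw":0},{"hand":0.7,"dx":-106,"dy":40,"dz":-16,"yaw":0},{"hand":0.7,"dx":-106,"dy":40,"dz":-16,"yaw":0},{"hand":0.7,"dx":-106,"dy":40,"dz":-16,"yaw":0}]'
cat > look.py <<'E'
from h import *
import sys
k=sys.argv[1]
s=bot.grab_frame('side')[:,:,::-1].copy();t=bot.grab_frame('top')[:,:,::-1].copy()
o=bot.observe();P=o['position'];print(P,o['tool_rot'],o['force'],o['clock'])
cv2.imwrite(f'pics/fs{k}.png',s);cv2.imwrite(f'pics/ft{k}.png',t)
print('tcp px',proj('side',P),proj('top',P))
a=cv2.resize(s[200:350,250:370],(400,500),interpolation=3);b=cv2.resize(t[160:285,280:380],(400,500),interpolation=3)
cv2.imwrite(f'pics/k{k}.png',np.hstack([a,b]))
E
python3 look.py 4
```

```text
clock: 4.18
position: [0.5329, -0.1457, 0.11]
tool_rot: [-1.571, -0.0, 1.51]
force: [-0.1, -1.2, -0.7]
grip_width: 0.0403
[ 0.53298924 -0.14608265  0.11017544] [-1.57196447e+00 -5.16593395e-05  1.50950969e+00] [-0.04292198  0.41720378 -1.17394197] 4.2833
tcp px [[303.94050976 272.56355767]] [[333.0095126  219.35202621]]
```

View pics/k4.png

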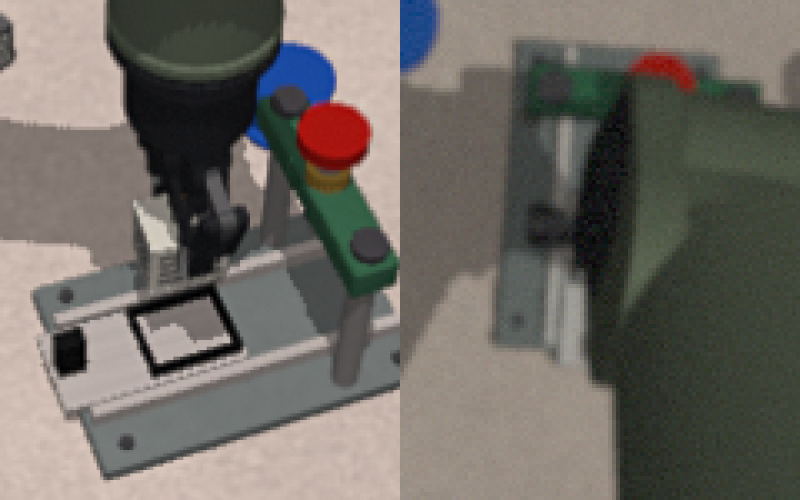

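The model hangs about 10 mm to the +y side of the pocket: near-bottom-left corner at side crop (150,292), pocket rim at (130–240, 290–375). I shift over and lower to just above the rim.

```bash
python3 -m crank '[{"hand":0.7,"dx":-10,"dy":0,"dz":0,"yaw":0},{"hand":0.7,"dx":-10,"dy":25,"dz":0,"yaw":0},{"hand":0.7,"dx":-10,"dy":45,"dz":0,"yaw":0},{"hand":0.7,"dx":-10,"dy":49,"dz":0,"yaw":0},{"hand":0.7,"dx":-10,"dy":49,"dz":0,"yaw":0}]'; python3 look.py 5
python3 - <<'E'
import cv2
s=cv2.imread('pics/fs5.png');cv2.imwrite('pics/z5.png',cv2.resize(s[230:330,265:365],(600,600),interpolation=2))
E
```

```text
clock: 4.7
position: [0.5312, -0.1572, 0.0597]
tool_rot: [-1.569, -0.0, 1.508]
force: [-0.0, 0.4, -0.6]
grip_width: 0.0406
[ 0.53216904 -0.15731911  0.06122   ] [-1.57150505e+00  2.28182174e-04  1.50790404e+00] [-0.27962294 -0.90523185 -0.14582866] 4.8
tcp px [[304.90687994 290.55777863]] [[334.36876577 220.40052575]]
```

View pics/z5.png

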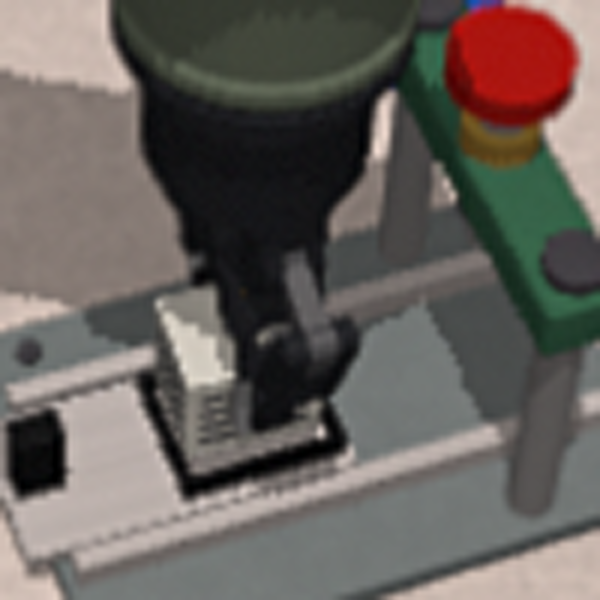

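```bash
python3 - <<'E'
from h import *
for p in((190,475),(325,432)):
    print(onz('side',(265+p[0]/6-.4,230+p[1]/6-.4),.045))
for p in((158,298),(200,388)):
    print('top',onz('side',(265+p[0]/6-.4,230+p[1]/6-.4),.089))
# expected corners from tcp
P=np.array([.5322,-.1573]);a=1.508-np.pi/2;u=np.array([np.cos(a),np.sin(a)]);v=np.array([-u[1],u[0]])
for sx,sy in((-1,-1),(1,-1),(-1,1)):print(sx,sy,P+sx*.025*u+sy*.02*v, proj('side',[*(P+sx*.025*u+sy*.02*v),.045]))
c=np.array([.534,-.1553])
for sx,sy in((-1,-1),(1,-1),(-1,1),(1,1)):print('pocket inner',sx,sy,(proj('side',[*(c+sx*.027*u+sy*.022*v),.034])-np.array([264.6,229.6]))*6,(proj('side',[*(c+sx*.031*u+sy*.026*v),.034])-np.array([264.6,229.6]))*6)
E
python3 go.py .534 -.1553 .06
```

```text
[ 0.50165882 -0.18280783  0.045     ]
[ 0.55294358 -0.18446769  0.045     ]
top [ 0.50795436 -0.13744803  0.089     ]
top [ 0.50633531 -0.17777307  0.089     ]
-1 -1 [ 0.50599417 -0.1756917 ] [[296.81499066 305.48007847]]
1 -1 [ 0.55589562 -0.17882946] [[318.90507061 299.11899155]]
-1 1 [ 0.50850438 -0.13577054] [[290.51299993 290.73293706]]
pocket inner -1 -1 [[191.50213034 472.49390506]] [[184.67504083 484.58218617]]
pocket inner 1 -1 [[333.46756299 431.43461676]] [[347.96760717 437.22155538]]
pocket inner -1 1 [[150.35274114 375.71447643]] [[136.30046541 370.02708604]]
pocket inner 1 1 [[289.47547989 336.68647686]] [[295.73619945 325.42264388]]
d(dx,dy,dz) mm [ 2.1  1.2 -1.7] yaw None theta 86.4 clk 4.8
```

Run:
```python
from h import *
a=-.0628;u=np.array([np.cos(a),np.sin(a)]);v=np.array([-u[1],u[0]])
c=np.array([.534,-.1553])
ims={n:cv2.imread(f'pics/{n}0.png').astype(np.float32) for n in('side','top')}
def prof(n,z,U,V):
    UU,VV=np.meshgrid(U,V,indexing='ij');P=c+UU[...,None]*u+VV[...,None]*v
    p=proj(n,np.concatenate([P,np.full(UU.shape+(1,),z)],-1)).reshape(*UU.shape,2).astype(np.float32)
    return cv2.remap(ims[n].max(-1),p[...,0],p[...,1],cv2.INTER_CUBIC)
V=np.arange(-.085,.086,.002)
for n in('side','top'):
    print(n,'rails z.026 u in -.055..-.035 and .0,.03');
    for U in(np.arange(-.05,-.035,.001),np.arange(-.02,.02,.001)):
        q=prof(n,.026 if U[0]<-.03 else .034,U,V).mean(0);print(dict(zip((V*1e3).round().astype(int).tolist(),q.astype(int).tolist())))
Un=np.arange(-.045,.046,.002)
for n in('side','top'):
    q=prof(n,.034,Un,np.arange(-.012,.012,.001)).mean(1);print(n,dict(zip((Un*1e3).round().astype(int).tolist(),q.astype(int).tolist())))
```

```text
side rails z.026 u in -.055..-.035 and .0,.03
{-85: 56, -83: 79, -81: 100, -79: 103, -77: 103, -75: 103, -73: 103, -71: 103, -69: 103, -67: 102, -65: 101, -63: 101, -61: 101, -59: 100, -57: 101, -55: 101, -53: 102, -51: 101, -49: 95, -47: 90, -45: 88, -43: 110, -41: 146, -39: 162, -37: 162, -35: 141, -33: 134, -31: 153, -29: 162, -27: 159, -25: 156, -23: 156, -21: 157, -19: 159, -17: 160, -15: 159, -13: 158, -11: 158, -9: 157, -7: 156, -5: 154, -3: 156, -1: 158, 1: 157, 3: 158, 5: 159, 7: 160, 9: 159, 11: 157, 13: 155, 15: 156, 17: 158, 19: 159, 21: 160, 23: 161, 25: 160, 27: 129, 29: 91, 31: 106, 33: 145, 35: 164, 37: 163, 39: 148, 41: 115, 43: 95, 45: 95, 47: 97, 49: 98, 51: 98, 53: 98, 55: 97, 57: 96, 59: 94, 61: 95, 63: 114, 65: 151, 67: 177, 69: 177, 71: 174, 73: 174, 75: 175, 77: 176, 79: 176, 81: 176, 83: 176, 85: 177}
{-85: 98, -83: 102, -81: 101, -79: 100, -77: 100, -75: 100, -73: 100, -71: 100, -69: 100, -67: 100, -65: 101, -63: 100, -61: 100, -59: 100, -57: 100, -55: 99, -53: 94, -51: 91, -49: 90, -47: 114, -45: 149, -43: 161, -41: 161, -39: 138, -37: 136, -35: 163, -33: 1
[... 2249 characters left out ...]
17: 157, -15: 158, -13: 158, -11: 157, -9: 157, -7: 157, -5: 157, -3: 157, -1: 157, 1: 157, 3: 157, 5: 157, 7: 157, 9: 157, 11: 157, 13: 157, 15: 157, 17: 157, 19: 160, 21: 167, 23: 126, 25: 29, 27: 0, 29: 24, 31: 80, 33: 106, 35: 102, 37: 100, 39: 100, 41: 100, 43: 100, 45: 100}
top {-45: 139, -43: 139, -41: 140, -39: 140, -37: 138, -35: 134, -33: 120, -31: 100, -29: 87, -27: 95, -25: 115, -23: 132, -21: 138, -19: 139, -17: 139, -15: 141, -13: 141, -11: 139, -9: 139, -7: 139, -5: 140, -3: 140, -1: 139, 1: 138, 3: 139, 5: 140, 7: 139, 9: 139, 11: 139, 13: 139, 15: 138, 17: 139, 19: 140, 21: 138, 23: 130, 25: 113, 27: 91, 29: 75, 31: 74, 33: 79, 35: 85, 37: 86, 39: 87, 41: 87, 43: 87, 45: 86}
```

```bash
python3 -m crank '[{"hand":0.7,"dx":2.5,"dy":3,"dz":-1.5,"yaw":0},{"hand":0.7,"dx":2.5,"dy":5,"dz":-1.5,"yaw":0},{"hand":0.7,"dx":2.5,"dy":5,"dz":-1.5,"yaw":0},{"hand":0.7,"dx":2.5,"dy":5,"dz":-1.5,"yaw":0}]'; python3 look.py 6; python3 go.py .534 -.1547 .045 86.4
python3 - <<'E'
import cv2
s=cv2.imread('pics/fs6.png');cv2.imwrite('pics/z6.png',cv2.resize(s[260:320,280:340],(600,600),interpolation=2))
E
```

```text
clock: 5.13
position: [0.5336, -0.1546, 0.0556]
tool_rot: [-1.571, 0.0, 1.508]
force: [0.5, 0.0, -1.3]
grip_width: 0.0402
[ 0.53351045 -0.15465034  0.05552227] [-1.57104674e+00  9.84865727e-05  1.50795925e+00] [ 0.59372267 -0.37803911 -0.7219838 ] 5.2333
tcp px [[304.87145682 290.95309372]] [[333.10731893 219.96315187]]
d(dx,dy,dz) mm [-0.  10.5 -0.5] yaw -0.0 theta 86.4 clk 5.2333
```

View pics/z6.png

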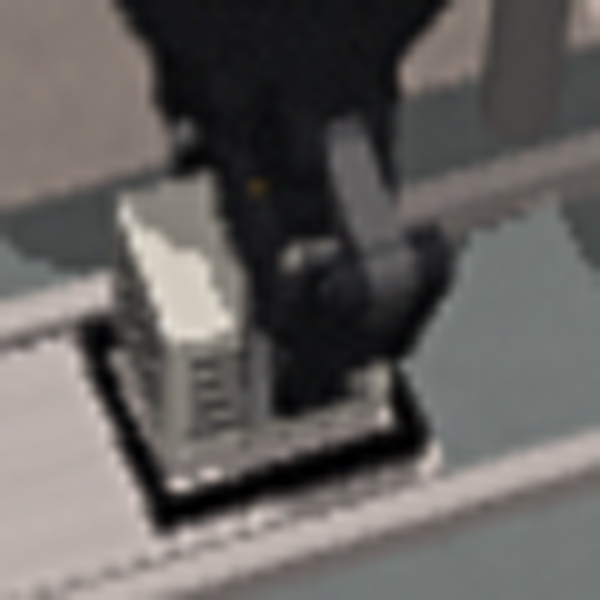

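Run:
```python
from h import *
a=-.0628;u=np.array([np.cos(a),np.sin(a)]);v=np.array([-u[1],u[0]]);c=np.array([.534,-.1547])
f=lambda p,z:(lambda q:(round((q-c)@u*1e3,1),round((q-c)@v*1e3,1)))(onz('side',(280+p[0]/10-.45,260+p[1]/10-.45),z)[:2])
print('top corners z.0835',f((118,200),.0835),f((170,345),.0835))
for z in(.0395,.037):print('bot',z,f((170,458),z),f((385,420),z))
print('rim inner',f((165,490),.034),f((385,430),.034),'rim outer -x',f((80,330),.034))
for P in([-.025,-.02,.0395],[.025,-.02,.0395],[-.025,-.02,.0835],[-.025,.02,.0835],[-.027,-.022,.034],[.027,-.022,.034]):
    print(P,(proj('side',[*(c+P[0]*u+P[1]*v),P[2]])[0]-[279.55,259.55])*10)
```

```text
top corners z.0835 (np.float64(-25.1), np.float64(18.4)) (np.float64(-27.2), np.float64(-19.8))
bot 0.0395 (np.float64(-25.7), np.float64(-18.8)) (np.float64(21.0), np.float64(-24.6))
bot 0.037 (np.float64(-25.1), np.float64(-17.3)) (np.float64(21.8), np.float64(-23.0))
rim inner (np.float64(-28.1), np.float64(-22.8)) (np.float64(21.7), np.float64(-23.6)) rim outer -x (np.float64(-31.6), np.float64(22.0))
[-0.025, -0.02, 0.0395] [174.89228162 461.46123618]
[0.025, -0.02, 0.0395] [394.53782585 398.18107194]
[-0.025, -0.02, 0.0835] [180.51671183 342.84028843]
[-0.025, 0.02, 0.0835] [115.71714707 194.07665857]
[-0.027, -0.022, 0.034] [168.54779364 485.79316112]
[0.027, -0.022, 0.034] [405.09604096 417.40890551]
```

The images agree within about 1 mm: model corner (170,460), rim inner corner (167,488). Lowering.

```bash
python3 -m crank '[{"hand":0.7,"dx":-0.3,"dy":4,"dz":0,"yaw":0},{"hand":0.7,"dx":-0.3,"dy":8,"dz":0,"yaw":0},{"hand":0.7,"dx":-0.3,"dy":10,"dz":0,"yaw":0},{"hand":0.7,"dx":-0.3,"dy":10,"dz":0,"yaw":0}]'; python3 look.py 7
python3 - <<'E'
import cv2
s=cv2.imread('pics/fs7.png');cv2.imwrite('pics/z7.png',cv2.resize(s[260:320,280:340],(600,600),interpolation=2))
E
```

```text
clock: 5.57
position: [0.5334, -0.1549, 0.0447]
tool_rot: [-1.571, -0.0, 1.508]
force: [1.0, -0.9, -2.1]
grip_width: 0.04
[ 0.53341873 -0.1548933   0.04512172] [-1.57065871e+00 -2.66463553e-05  1.50798306e+00] [ 0.87808556  0.41326344 -1.20178325] 5.6667
tcp px [[304.69587329 293.84655505]] [[332.63275289 220.12715992]]
```

View pics/z7.png

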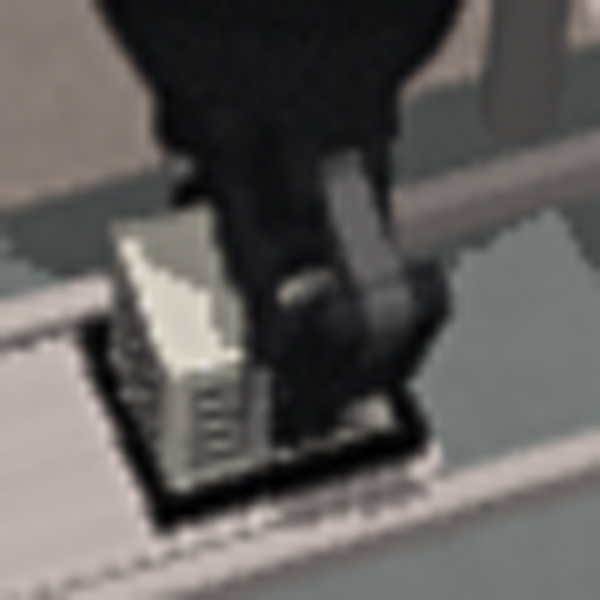

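No contact force yet, and the lower edge is now inside the rim. I continue to the floor in small steps.

```bash
python3 -m crank '[{"hand":0.7,"dx":0,"dy":2,"dz":0,"yaw":0},{"hand":0.7,"dx":0,"dy":3.5,"dz":0,"yaw":0},{"hand":0.7,"dx":0,"dy":3.5,"dz":0,"yaw":0}]';python3 -m crank '[{"hand":0.7,"dx":0,"dy":1.5,"dz":0,"yaw":0},{"hand":0.7,"dx":0,"dy":1.5,"dz":0,"yaw":0}]'
```

```text
clock: 5.92
position: [0.5335, -0.1549, 0.0416]
tool_rot: [-1.571, 0.0, 1.508]
force: [1.0, -0.2, -0.6]
grip_width: 0.0399
clock: 6.08
position: [0.5335, -0.1549, 0.0402]
tool_rot: [-1.571, 0.0, 1.508]
force: [2.5, -0.7, -0.5]
grip_width: 0.04
```

```bash
python3 -m crank '[{"hand":0.7,"dx":0,"dy":1,"dz":0,"yaw":0},{"hand":0.7,"dx":0,"dy":1,"dz":0,"yaw":0}]'
```

```text
clock: 6.25
position: [0.5339, -0.1549, 0.04]
tool_rot: [-1.572, 0.0, 1.508]
force: [-0.9, 1.6, 11.3]
grip_width: 0.0398
```

Contact came at TCP 0.040 m, the floor height expected. Releasing and lifting clear.

```bash
python3 -m crank '[{"hand":0.3,"dx":0,"dy":0,"dz":0,"yaw":0},{"hand":0.2,"dx":0,"dy":0,"dz":0,"yaw":0},{"hand":0.2,"dx":0,"dy":0,"dz":0,"yaw":0},{"hand":0.2,"dx":0,"dy":-5,"dz":0,"yaw":0},{"hand":0.2,"dx":0,"dy":-30,"dz":0,"yaw":0},{"hand":0.2,"dx":0,"dy":-65,"dz":0,"yaw":0},{"hand":0.2,"dx":0,"dy":-75,"dz":20,"yaw":0},{"hand":1,"dx":0,"dy":-75,"dz":60,"yaw":0},{"hand":1,"dx":0,"dy":-75,"dz":100,"yaw":0},{"hand":1,"dx":0,"dy":-75,"dz":130,"yaw":0},{"hand":1,"dx":0,"dy":-75,"dz":130,"yaw":0},{"hand":1,"dx":0,"dy":-75,"dz":130,"yaw":0}]'; python3 look.py 8
```

```text
clock: 7.25
position: [0.4028, -0.1469, 0.1149]
tool_rot: [-1.571, 0.0, 1.507]
force: [2.6, -0.2, 0.5]
grip_width: 0.0074
[ 0.40463305 -0.14684034  0.11468786] [-1.57203282e+00  1.35643430e-04  1.50807067e+00] [ 0.81772096 -0.45695834  0.04772272] 7.35
tcp px [[245.20618016 290.90591741]] [[332.65996007 268.41769649]]
```

View pics/k8.png

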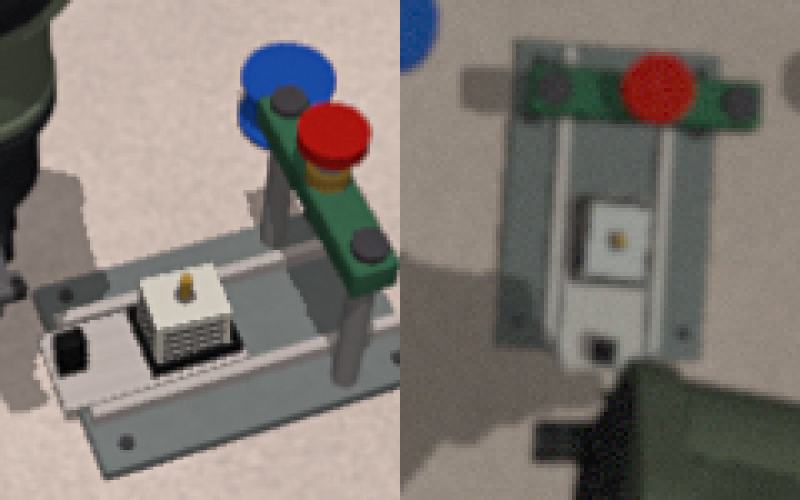

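The model sits square in the pocket: side crop (185,315), pin up, top crop (617,240). Next I lower the closed fingers in front of the handle at (70,350) and push.

```bash
python3 -m crank '[{"hand":1,"dx":0,"dy":30,"dz":0,"yaw":0},{"hand":1,"dx":0,"dy":60,"dz":0,"yaw":0},{"hand":1,"dx":0,"dy":76,"dz":0,"yaw":0},{"hand":1,"dx":0,"dy":76,"dz":0,"yaw":0},{"hand":1,"dx":0,"dy":76,"dz":-10,"yaw":0},{"hand":1,"dx":0,"dy":76,"dz":-22,"yaw":0},{"hand":1,"dx":0,"dy":76,"dz":-30,"yaw":0},{"hand":1,"dx":0,"dy":76,"dz":-35,"yaw":0},{"hand":1,"dx":0,"dy":76,"dz":-35,"yaw":0}]'; python3 look.py 9
```

```text
clock: 8.1
position: [0.4402, -0.149, 0.0391]
tool_rot: [-1.573, 0.0, 1.508]
force: [0.0, 0.5, -0.1]
grip_width: -0.0001
[ 0.43880147 -0.14898552  0.03872252] [-1.57148944e+00  1.56994294e-04  1.50799476e+00] [-0.1866236   0.46800977 -0.40411559] 8.2
tcp px [[262.55151736 307.38854488]] [[329.59246471 253.74445096]]
```

View pics/k9.png

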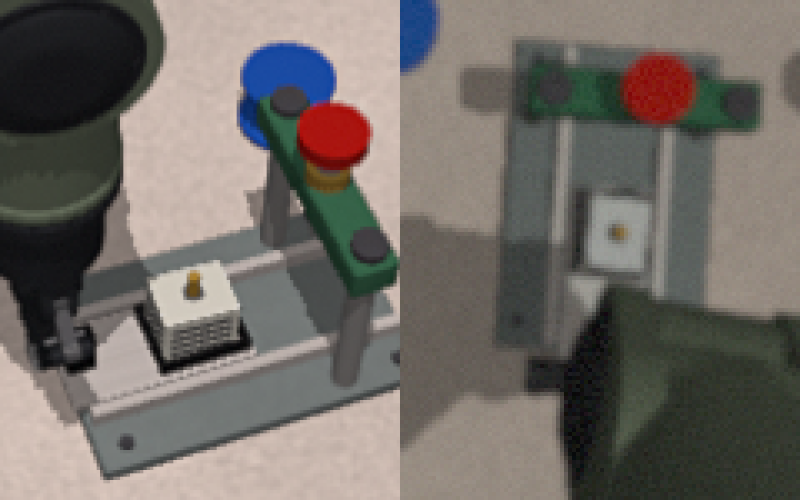

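Fingers are on the handle and the shuttle has moved a few mm. Continuing the push.

```bash
python3 -m crank '[{"hand":1,"dx":0,"dy":0,"dz":-7,"yaw":0},{"hand":1,"dx":0,"dy":0,"dz":-14,"yaw":0},{"hand":1,"dx":0,"dy":0,"dz":-21,"yaw":0},{"hand":1,"dx":0,"dy":0,"dz":-28,"yaw":0},{"hand":1,"dx":0,"dy":0,"dz":-35,"yaw":0},{"hand":1,"dx":0,"dy":0,"dz":-42,"yaw":0},{"hand":1,"dx":0,"dy":0,"dz":-49,"yaw":0},{"hand":1,"dx":0,"dy":0,"dz":-56,"yaw":0},{"hand":1,"dx":0,"dy":0,"dz":-63,"yaw":0},{"hand":1,"dx":0,"dy":0,"dz":-68,"yaw":0}]'; python3 look.py 10
```

```text
clock: 9.03
position: [0.5073, -0.1531, 0.0382]
tool_rot: [-1.571, -0.0, 1.508]
force: [-2.8, 3.1, 1.2]
grip_width: -0.0001
[ 0.5075663  -0.15328166  0.03825983] [-1.57189684e+00  1.61117763e-04  1.50820888e+00] [ 0.26011741 -0.38913814 -0.37127776] 9.1333
tcp px [[293.24891856 298.88420365]] [[331.53875171 229.33552673]]
```

View pics/k10.png

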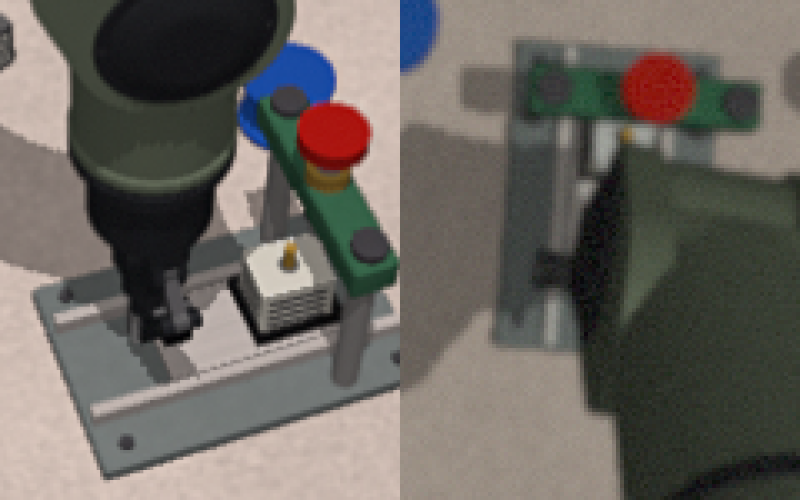

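```bash
python3 -m crank '[{"hand":1,"dx":0,"dy":0,"dz":-3,"yaw":0},{"hand":1,"dx":0,"dy":0,"dz":-6,"yaw":0},{"hand":1,"dx":0,"dy":0,"dz":-9,"yaw":0},{"hand":1,"dx":0,"dy":0,"dz":-9,"yaw":0}]';python3 -m crank '[{"hand":1,"dx":0,"dy":0,"dz":-2,"yaw":0},{"hand":1,"dx":0,"dy":0,"dz":-3,"yaw":0}]';python3 -m crank '[{"hand":1,"dx":0,"dy":0,"dz":-1,"yaw":0},{"hand":1,"dx":0,"dy":0,"dz":-2,"yaw":0}]'
```

```text
clock: 9.47
position: [0.5159, -0.1539, 0.0383]
tool_rot: [-1.571, 0.0, 1.508]
force: [-0.4, -0.3, -0.3]
grip_width: -0.0001
clock: 9.63
position: [0.5185, -0.154, 0.0383]
tool_rot: [-1.571, 0.0, 1.508]
force: [-3.0, -0.1, 0.4]
grip_width: -0.0002
clock: 9.8
position: [0.5204, -0.1542, 0.0383]
tool_rot: [-1.571, 0.0, 1.508]
force: [-3.1, 0.2, 0.1]
grip_width: -0.0001
```

```bash
python3 -m crank '[{"hand":1,"dx":0,"dy":0,"dz":-1,"yaw":0},{"hand":1,"dx":0,"dy":0,"dz":-2,"yaw":0}]';python3 -m crank '[{"hand":1,"dx":0,"dy":0,"dz":-1,"yaw":0},{"hand":1,"dx":0,"dy":0,"dz":-2,"yaw":0}]'
```

```text
clock: 9.97
position: [0.5224, -0.1543, 0.0383]
tool_rot: [-1.571, 0.0, 1.508]
force: [-2.8, 0.2, 0.6]
grip_width: -0.0002
clock: 10.13
position: [0.5241, -0.1544, 0.0383]
tool_rot: [-1.57, 0.0, 1.508]
force: [-10.3, 0.9, 5.9]
grip_width: 0.0003
```

```bash
python3 -m crank '[{"hand":1,"dx":0,"dy":0,"dz":-0.5,"yaw":0},{"hand":1,"dx":0,"dy":0,"dz":-0.5,"yaw":0}]'; python3 look.py 11
```

```text
clock: 10.3
position: [0.5241, -0.1544, 0.0382]
tool_rot: [-1.569, -0.0, 1.508]
force: [-8.0, -0.0, 5.3]
grip_width: 0.0
[ 0.5240662  -0.15434329  0.03822421] [-1.56907936e+00 -4.84726164e-05  1.50775451e+00] [-9.27503506  1.07678629  5.44744003] 10.4
tcp px [[300.49822239 296.85029103]] [[332.01495336 223.50917647]]
```

View pics/k11.png

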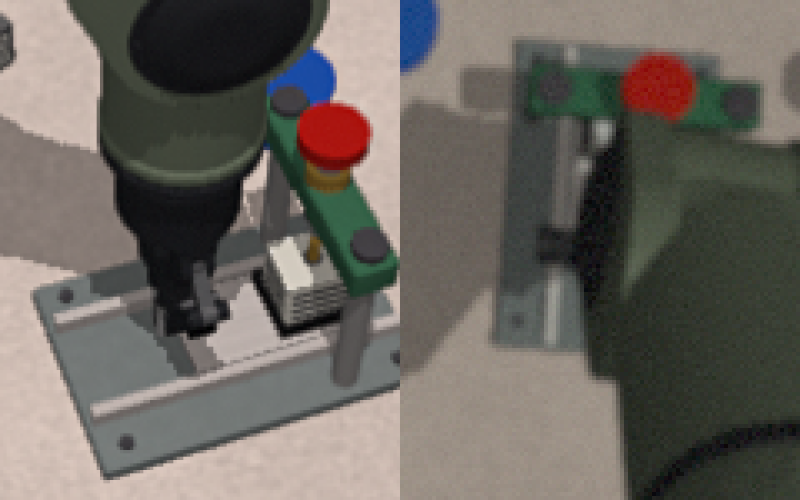

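The position has stopped at x=0.524 with force rising to about 10 N, so the shuttle is at its stop, and the model is under the crossbar at side crop (305,275). Backing off, then up.

```bash
python3 -m crank '[{"hand":1,"dx":0,"dy":0,"dz":8,"yaw":0},{"hand":1,"dx":0,"dy":-5,"dz":35,"yaw":0},{"hand":1,"dx":0,"dy":-40,"dz":65,"yaw":0},{"hand":1,"dx":0,"dy":-80,"dz":65,"yaw":0},{"hand":1,"dx":0,"dy":-120,"dz":65,"yaw":0},{"hand":1,"dx":0,"dy":-160,"dz":65,"yaw":0},{"hand":1,"dx":0,"dy":-190,"dz":65,"yaw":0},{"hand":1,"dx":0,"dy":-200,"dz":65,"yaw":0},{"hand":1,"dx":0,"dy":-200,"dz":65,"yaw":0}]'; python3 look.py 12; python3 go.py .622 -.1602 .21
```

```text
clock: 11.15
position: [0.4613, -0.1506, 0.2409]
tool_rot: [-1.576, 0.001, 1.508]
force: [0.4, -0.1, 0.9]
grip_width: 0.0002
[ 0.45990718 -0.15020534  0.23777042] [-1.57115885e+00  4.94941379e-05  1.50805273e+00] [ 0.46975956 -0.22437481 -1.35450654] 11.25
tcp px [[270.91897778 244.23409964]] [[342.62238156 249.15642094]]
d(dx,dy,dz) mm [   0.2   27.8 -162.4] yaw None theta 86.41 clk 11.25
```

View pics/k12.png

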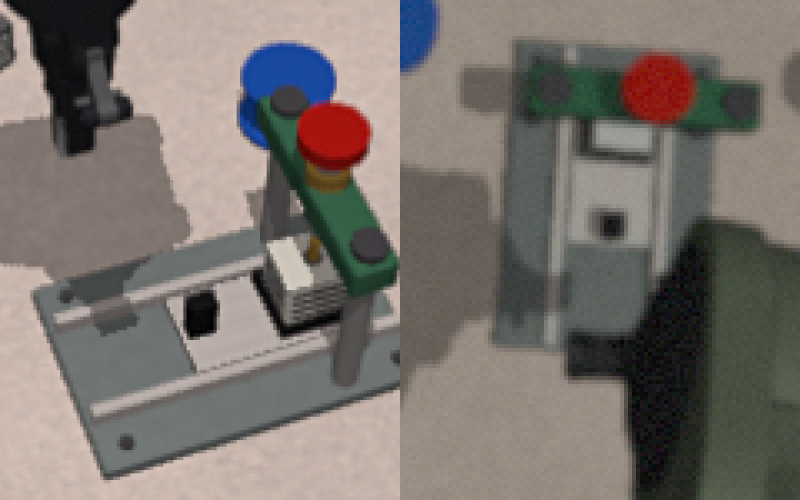

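```bash
python3 - <<'E'
from h import *
p=(250+201/3.333-.35,200+299/3.333-.35);q=(280+610/4-100-.4,160+224/4-.4)
print('handle',onz('side',p,.058),onz('top',q,.058))
print('pintop',onz('side',(250+314/3.333-.35,200+236/3.333-.35),.086))
E
python3 -m crank '[{"hand":1,"dx":0,"dy":0,"dz":-35,"yaw":0},{"hand":1,"dx":0,"dy":0,"dz":-75,"yaw":0},{"hand":1,"dx":0,"dy":0,"dz":-115,"yaw":0},{"hand":1,"dx":0,"dy":5,"dz":-150,"yaw":0},{"hand":1,"dx":0,"dy":20,"dz":-162,"yaw":0},{"hand":1,"dx":0,"dy":28,"dz":-162,"yaw":0},{"hand":1,"dx":0,"dy":28,"dz":-162,"yaw":0},{"hand":1,"dx":0,"dy":28,"dz":-162,"yaw":0}]'; python3 look.py 13; python3 go.py .622 -.1602 .194
```

```text
handle [ 0.54441305 -0.15655611  0.058     ] [ 0.5454773  -0.15124945  0.058     ]
pintop [ 0.62216166 -0.1570947   0.086     ]
clock: 11.92
position: [0.6205, -0.1604, 0.2087]
tool_rot: [-1.568, -0.0, 1.508]
force: [0.0, 0.6, 0.2]
grip_width: 0.0002
[ 0.62112627 -0.16064253  0.21054946] [-1.57065468e+00  1.52579189e-04  1.50763896e+00] [ 0.53113464 -1.14875805  0.81180648] 12.0167
tcp px [[350.1231641  233.06205955]] [[345.99566243 181.246008  ]]
d(dx,dy,dz) mm [ 0.5 16.5 -0.8] yaw None theta 86.38 clk 12.0167
```

View pics/k13.png

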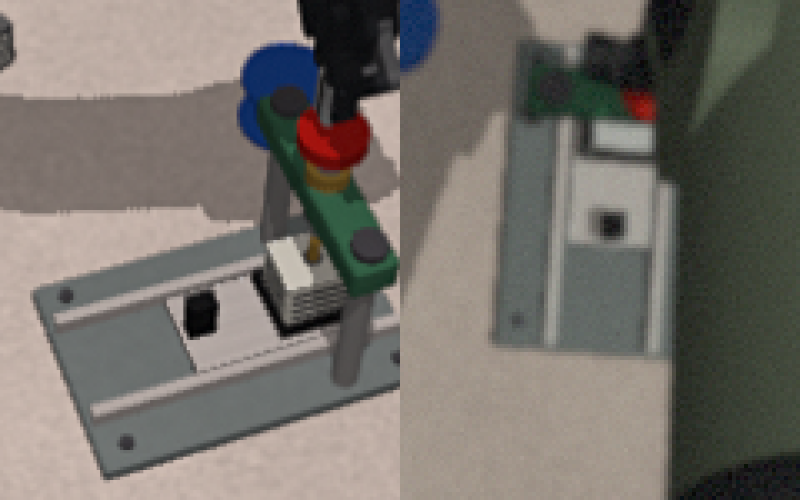

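```bash
python3 -m crank '[{"hand":1,"dx":0.5,"dy":5,"dz":-1,"yaw":0},{"hand":1,"dx":0.5,"dy":10,"dz":-1,"yaw":0},{"hand":1,"dx":0.5,"dy":13,"dz":-1,"yaw":0},{"hand":1,"dx":0.5,"dy":13,"dz":-1,"yaw":0}]'
python3 -m crank '[{"hand":1,"dx":0,"dy":2,"dz":0,"yaw":0},{"hand":1,"dx":0,"dy":4,"dz":0,"yaw":0},{"hand":1,"dx":0,"dy":4,"dz":0,"yaw":0}]'
python3 -m crank '[{"hand":1,"dx":0,"dy":2,"dz":0,"yaw":0},{"hand":1,"dx":0,"dy":4,"dz":0,"yaw":0},{"hand":1,"dx":0,"dy":4,"dz":0,"yaw":0}]'
```

```text
clock: 12.35
position: [0.6223, -0.16, 0.1966]
tool_rot: [-1.57, -0.0, 1.508]
force: [0.9, -0.2, 0.4]
grip_width: -0.0001
clock: 12.6
position: [0.6228, -0.16, 0.1932]
tool_rot: [-1.571, 0.0, 1.508]
force: [-0.1, 0.3, 1.2]
grip_width: -0.0
clock: 12.85
position: [0.6228, -0.16, 0.1891]
tool_rot: [-1.571, 0.0, 1.508]
force: [0.1, -0.8, 3.1]
grip_width: 0.0002
```

```bash
python3 -m crank '[{"hand":1,"dx":0,"dy":2,"dz":0,"yaw":0},{"hand":1,"dx":0,"dy":4,"dz":0,"yaw":0},{"hand":1,"dx":0,"dy":6,"dz":0,"yaw":0},{"hand":1,"dx":0,"dy":6,"dz":0,"yaw":0},{"hand":1,"dx":0,"dy":6,"dz":0,"yaw":0}]'
python3 -m crank '[{"hand":1,"dx":0,"dy":0.7,"dz":0,"yaw":0},{"hand":1,"dx":0,"dy":0.7,"dz":0,"yaw":0}]'
python3 -m crank '[{"hand":1,"dx":0,"dy":0.7,"dz":0,"yaw":0},{"hand":1,"dx":0,"dy":0.7,"dz":0,"yaw":0}]'
```

```text
clock: 13.27
position: [0.6228, -0.1601, 0.1832]
tool_rot: [-1.571, 0.0, 1.508]
force: [0.5, -0.2, 3.4]
grip_width: -0.0004
clock: 13.43
position: [0.6229, -0.1601, 0.1827]
tool_rot: [-1.571, 0.0, 1.508]
force: [-0.6, 0.3, 6.0]
grip_width: -0.0001
clock: 13.6
position: [0.6229, -0.16, 0.1822]
tool_rot: [-1.571, 0.0, 1.508]
force: [-0.4, 0.4, 8.0]
grip_width: 0.0002
```

```bash
python3 -m crank '[{"hand":1,"dx":0,"dy":0.5,"dz":0,"yaw":0},{"hand":1,"dx":0,"dy":0.5,"dz":0,"yaw":0}]'
python3 -m crank '[{"hand":1,"dx":0,"dy":0.5,"dz":0,"yaw":0},{"hand":1,"dx":0,"dy":0.5,"dz":0,"yaw":0}]'
```

```text
clock: 13.77
position: [0.6229, -0.1601, 0.1817]
tool_rot: [-1.571, 0.0, 1.508]
force: [-1.6, -0.6, 8.9]
grip_width: 0.0001
clock: 13.93
position: [0.6229, -0.1601, 0.1813]
tool_rot: [-1.571, 0.0, 1.508]
force: [-1.4, 0.3, 9.0]
grip_width: 0.0003
```

```bash
python3 -m crank '[{"hand":1,"dx":0,"dy":0.5,"dz":0,"yaw":0},{"hand":1,"dx":0,"dy":0.5,"dz":0,"yaw":0},{"hand":1,"dx":0,"dy":0.5,"dz":0,"yaw":0}]'
```

```text
clock: 14.18
position: [0.6229, -0.1601, 0.1808]
tool_rot: [-1.571, 0.0, 1.508]
force: [-1.2, 0.1, 8.7]
grip_width: 0.0002
```

```bash
python3 -m crank '[{"hand":1,"dx":0,"dy":0.5,"dz":0,"yaw":0},{"hand":1,"dx":0,"dy":0.5,"dz":0,"yaw":0}]'
python3 -m crank '[{"hand":1,"dx":0,"dy":0.5,"dz":0,"yaw":0},{"hand":1,"dx":0,"dy":0.5,"dz":0,"yaw":0}]'
```

```text
clock: 14.35
position: [0.6229, -0.1601, 0.1803]
tool_rot: [-1.571, 0.0, 1.508]
force: [-2.5, -0.1, 9.4]
grip_width: -0.0001
clock: 14.52
position: [0.6229, -0.1601, 0.1798]
tool_rot: [-1.571, 0.0, 1.508]
force: [-2.2, 0.9, 10.1]
grip_width: 0.0
```

```bash
python3 -m crank '[{"hand":1,"dx":0,"dy":0.5,"dz":0,"yaw":0},{"hand":1,"dx":0,"dy":0.5,"dz":0,"yaw":0}]'
```

```text
clock: 14.68
position: [0.6229, -0.16, 0.1793]
tool_rot: [-1.571, 0.0, 1.508]
force: [-2.7, 0.4, 9.0]
grip_width: -0.0005
```

```bash
python3 -m crank '[{"hand":1,"dx":0,"dy":0.5,"dz":0,"yaw":0},{"hand":1,"dx":0,"dy":0.5,"dz":0,"yaw":0}]'
```

```text
clock: 14.85
position: [0.6229, -0.1601, 0.1788]
tool_rot: [-1.571, 0.0, 1.508]
force: [-2.3, 0.5, 8.3]
grip_width: 0.0002
```

```bash
python3 -m crank '[{"hand":1,"dx":0,"dy":0.5,"dz":0,"yaw":0},{"hand":1,"dx":0,"dy":0.5,"dz":0,"yaw":0}]'
python3 -m crank '[{"hand":1,"dx":0,"dy":0.5,"dz":0,"yaw":0},{"hand":1,"dx":0,"dy":0.5,"dz":0,"yaw":0}]'
```

```text
clock: 15.02
position: [0.6229, -0.1601, 0.1783]
tool_rot: [-1.571, 0.0, 1.508]
force: [-2.6, -0.3, 9.3]
grip_width: 0.0003
clock: 15.18
position: [0.6229, -0.1601, 0.1778]
tool_rot: [-1.571, 0.0, 1.508]
force: [-1.7, 0.5, 9.8]
grip_width: 0.0004
```

```bash
python3 -m crank '[{"hand":1,"dx":0,"dy":0.5,"dz":0,"yaw":0},{"hand":1,"dx":0,"dy":0.5,"dz":0,"yaw":0}]'
```

```text
clock: 15.35
position: [0.6229, -0.1601, 0.1773]
tool_rot: [-1.571, 0.0, 1.508]
force: [-1.8, 0.4, 9.9]
grip_width: -0.0002
```

```bash
python3 -m crank '[{"hand":1,"dx":0,"dy":0.5,"dz":0,"yaw":0},{"hand":1,"dx":0,"dy":0.5,"dz":0,"yaw":0}]'
```

```text
clock: 15.52
position: [0.6229, -0.1601, 0.1768]
tool_rot: [-1.571, 0.0, 1.508]
force: [-2.7, 0.1, 11.0]
grip_width: -0.0002
```

```bash
python3 -m crank '[{"hand":1,"dx":0,"dy":0.5,"dz":0,"yaw":0},{"hand":1,"dx":0,"dy":0.5,"dz":0,"yaw":0}]'
```

```text
clock: 15.68
position: [0.6229, -0.1601, 0.1763]
tool_rot: [-1.571, 0.0, 1.508]
force: [-2.1, 1.0, 8.7]
grip_width: -0.0007
```

```bash
python3 -m crank '[{"hand":1,"dx":0,"dy":0.5,"dz":0,"yaw":0},{"hand":1,"dx":0,"dy":0.5,"dz":0,"yaw":0}]'
python3 -m crank '[{"hand":1,"dx":0,"dy":0.5,"dz":0,"yaw":0},{"hand":1,"dx":0,"dy":0.5,"dz":0,"yaw":0}]'
```

```text
clock: 15.85
position: [0.6229, -0.1601, 0.1759]
tool_rot: [-1.571, 0.0, 1.508]
force: [-2.1, -0.4, 10.0]
grip_width: -0.0001
clock: 16.02
position: [0.6229, -0.1601, 0.1754]
tool_rot: [-1.571, 0.0, 1.508]
force: [-3.3, -0.3, 10.5]
grip_width: 0.0001
```

```bash
python3 -m crank '[{"hand":1,"dx":0,"dy":0.5,"dz":0,"yaw":0},{"hand":1,"dx":0,"dy":0.5,"dz":0,"yaw":0}]'
```

```text
clock: 16.18
position: [0.6229, -0.1601, 0.1749]
tool_rot: [-1.571, 0.0, 1.508]
force: [-2.8, 0.7, 10.2]
grip_width: -0.0001
```

```bash
python3 -m crank '[{"hand":1,"dx":0,"dy":0.5,"dz":0,"yaw":0},{"hand":1,"dx":0,"dy":0.5,"dz":0,"yaw":0}]'
```

```text
clock: 16.35
position: [0.6229, -0.1601, 0.1744]
tool_rot: [-1.571, 0.0, 1.508]
force: [-2.8, 0.2, 10.6]
grip_width: -0.0001
```

```bash
python3 -m crank '[{"hand":1,"dx":0,"dy":0.5,"dz":0,"yaw":0},{"hand":1,"dx":0,"dy":0.5,"dz":0,"yaw":0}]'
```

```text
clock: 16.52
position: [0.6229, -0.1601, 0.1741]
tool_rot: [-1.571, 0.0, 1.508]
force: [-3.3, -0.3, 13.0]
grip_width: 0.0001
```

```bash
python3 -m crank '[{"hand":1,"dx":0,"dy":0.3,"dz":0,"yaw":0},{"hand":1,"dx":0,"dy":0.3,"dz":0,"yaw":0}]'
```

```text
clock: 16.68
position: [0.6229, -0.1601, 0.1741]
tool_rot: [-1.572, 0.0, 1.508]
force: [-4.3, 0.9, 17.0]
grip_width: -0.0002
```

```bash
python3 -m crank '[{"hand":1,"dx":0,"dy":0.2,"dz":0,"yaw":0},{"hand":1,"dx":0,"dy":0.2,"dz":0,"yaw":0}]'
```

```text
clock: 16.85
position: [0.623, -0.1601, 0.1741]
tool_rot: [-1.572, 0.0, 1.508]
force: [-5.6, 1.7, 20.0]
grip_width: -0.0001
```

On the stop: z is fixed at 0.1741 while the force climbs. Trimming to about 22 N.

```bash
python3 -m crank '[{"hand":1,"dx":0,"dy":0.15,"dz":0,"yaw":0},{"hand":1,"dx":0,"dy":0.15,"dz":0,"yaw":0},{"hand":1,"dx":0,"dy":0.15,"dz":0,"yaw":0}]'
```

```text
clock: 17.1
position: [0.623, -0.1601, 0.1741]
tool_rot: [-1.572, 0.0, 1.508]
force: [-6.8, 2.1, 21.2]
grip_width: -0.0001
```

```bash
python3 -m crank '[{"hand":1,"dx":0,"dy":0,"dz":0,"yaw":0},{"hand":1,"dx":0,"dy":0,"dz":0,"yaw":0},{"hand":1,"dx":0,"dy":0,"dz":0,"yaw":0}]'
```

```text
clock: 17.35
position: [0.6229, -0.1601, 0.174]
tool_rot: [-1.572, 0.0, 1.508]
force: [-6.7, 2.1, 22.1]
grip_width: 0.0002
```

```bash
python3 -m crank '[{"hand":1,"dx":0,"dy":0,"dz":0,"yaw":0},{"hand":1,"dx":0,"dy":0,"dz":0,"yaw":0},{"hand":1,"dx":0,"dy":0,"dz":0,"yaw":0},{"hand":1,"dx":0,"dy":0,"dz":0,"yaw":0},{"hand":1,"dx":0,"dy":0,"dz":0,"yaw":0},{"hand":1,"dx":0,"dy":0,"dz":0,"yaw":0}]'; python3 -m crank '[{"hand":1,"dx":0,"dy":0,"dz":0,"yaw":0},{"hand":1,"dx":0,"dy":0,"dz":0,"yaw":0},{"hand":1,"dx":0,"dy":0,"dz":0,"yaw":0},{"hand":1,"dx":0,"dy":0,"dz":0,"yaw":0},{"hand":1,"dx":0,"dy":0,"dz":0,"yaw":0},{"hand":1,"dx":0,"dy":0,"dz":0,"yaw":0},{"hand":1,"dx":0,"dy":0,"dz":0,"yaw":0},{"hand":1,"dx":0,"dy":0,"dz":0,"yaw":0}]'
```

```text
clock: 17.85
position: [0.623, -0.1601, 0.1741]
tool_rot: [-1.572, 0.0, 1.508]
force: [-6.2, 0.9, 21.5]
grip_width: 0.0003
clock: 18.52
position: [0.623, -0.1601, 0.1741]
tool_rot: [-1.572, 0.0, 1.508]
force: [-7.0, 1.8, 22.3]
grip_width: 0.0001
```

Held for over 1.4 s at 21–22 N. Now I let it rise slowly, then clear up and back.

```bash
python3 -m crank '[{"hand":1,"dx":0,"dy":-2,"dz":0,"yaw":0},{"hand":1,"dx":0,"dy":-6,"dz":0,"yaw":0},{"hand":1,"dx":0,"dy":-11,"dz":0,"yaw":0},{"hand":1,"dx":0,"dy":-16,"dz":0,"yaw":0},{"hand":1,"dx":0,"dy":-21,"dz":0,"yaw":0},{"hand":1,"dx":0,"dy":-28,"dz":0,"yaw":0},{"hand":1,"dx":0,"dy":-45,"dz":0,"yaw":0},{"hand":1,"dx":0,"dy":-70,"dz":10,"yaw":0},{"hand":1,"dx":0,"dy":-80,"dz":50,"yaw":0},{"hand":1,"dx":0,"dy":-80,"dz":90,"yaw":0},{"hand":1,"dx":0,"dy":-80,"dz":130,"yaw":0},{"hand":1,"dx":0,"dy":-80,"dz":170,"yaw":0}]'; python3 -m crank '[{"hand":1,"dx":0,"dy":0,"dz":20,"yaw":0},{"hand":1,"dx":0,"dy":0,"dz":20,"yaw":0},{"hand":1,"dx":0,"dy":0,"dz":20,"yaw":0}]'; python3 look.py 14
python3 - <<'E'
import cv2
s=cv2.imread('pics/fs14.png');cv2.imwrite('pics/z14.png',cv2.resize(s[220:310,290:380],(600,600),interpolation=2))
E
```

```text
clock: 19.52
position: [0.4509, -0.149, 0.2528]
tool_rot: [-1.571, -0.0, 1.508]
force: [0.5, -0.6, 0.7]
grip_width: 0.0002
clock: 19.77
position: [0.4327, -0.1481, 0.2535]
tool_rot: [-1.572, 0.0, 1.508]
force: [0.5, -0.8, -0.7]
grip_width: 0.0001
[ 0.43389723 -0.148044    0.25304078] [-1.57144306e+00  3.02566955e-05  1.50823722e+00] [ 0.3207415  -0.12129538 -0.39595606] 19.8667
tcp px [[256.95627655 242.06788763]] [[342.66412365 260.9964629 ]]
```

View pics/k14.png

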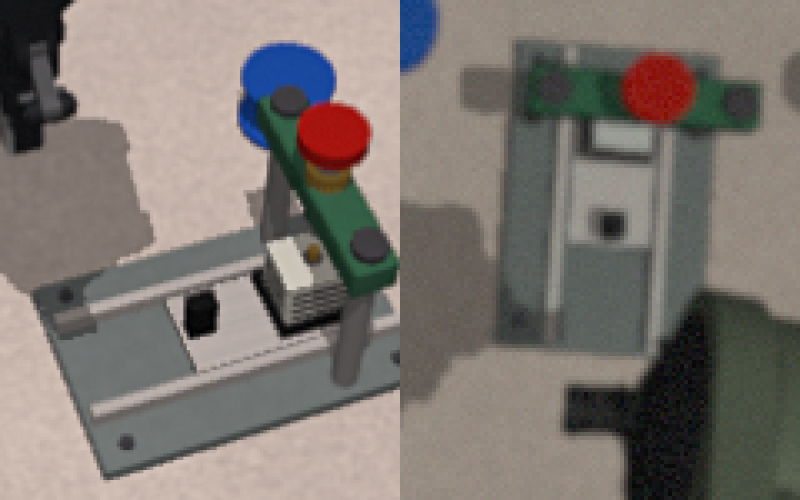

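View pics/z14.png

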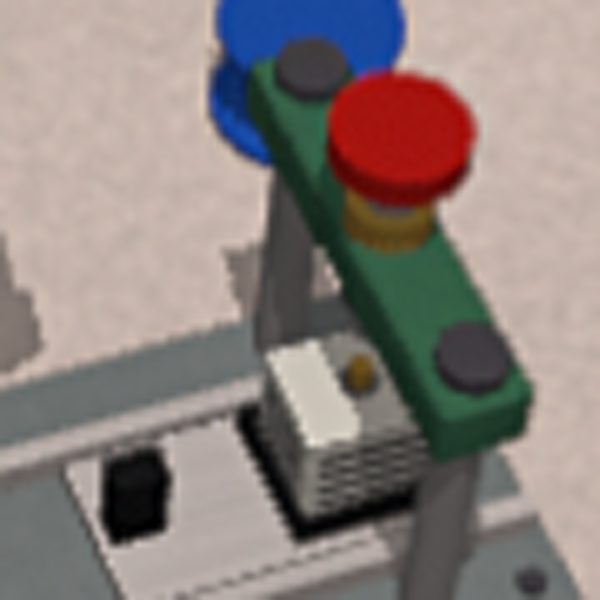

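View pics/fs14.png

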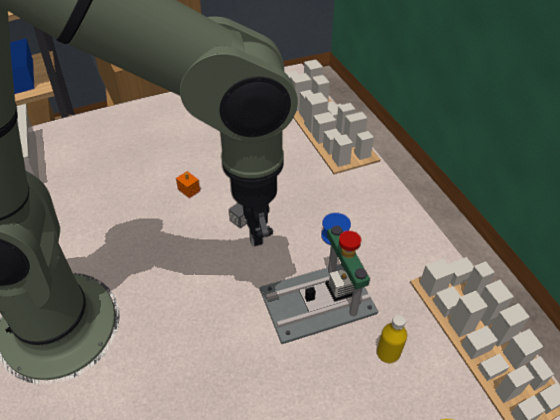

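The pin is now short at crop (360,372), the cap is back up at the same pixel as before, and the handle hasn't moved. The glue and spool are in place too. Handing in.

```bash
python3 -c "
from workcell import bot
bot.job_done()"
```

```text
the job is handed in; nothing more can be done
```

The white model is under the press with its pin driven to the depth stop, and I handed the job in at about 19.9 s.

- **Placing:** I stood the model pin up in the pocket; it touched the floor at the expected height.
- **Shuttle:** I pushed it by its handle until it stopped moving and the force rose to about 10 N.
- **Pressing:** I pushed the cap about 20 mm to the depth stop. There the position held still while the force climbed. I held it there at 21–22 N for more than 1.4 s, then let it rise. The highest vertical force read was 22.3 N; the sideways force reached about 7 N, so the total was about 23.5 N. I only read the force at the end of each move, so a brief peak in between would not show.

**Last checks:** the final pictures show the pin clearly shorter and the cap back at its starting height. The shuttle is home with the model seated, and the gripper is well clear. The glue, spool and grey model look undisturbed, though the arm partly hid the grey model in that picture.

**Disagreements:**
- The two cameras differed by 2–5 mm in y, so I aimed between them and checked the fit by eye before lowering the model.
- The force while driving the pin read 9–11 N, 2–4 N below what the spring and pin figures give. If the sensor reads low, the real hold was nearer 24–26 N, still under the 28 N limit.

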